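Lock the bench polisher's spindle with its pin

ROBOT

A 6-joint arm with a two-finger parallel gripper is mounted at the origin on the work surface. World frame = base frame: x ahead of the robot, y to its left, z up, the work surface at z = 0. Lengths are in m, angles in degrees, forces in N, time in s.
With the tool pointing down it reaches from about 0.4 to 0.825 m from the base axis. Payload 7 kg.
Tool frame: the origin (TCP) lies between the finger pads; the fingertips stand 19 mm ahead of it and the grasp point (between the pads) is the TCP; z points along the fingers, y is the line along which they close (so a half turn about z gives the same grasp; the last joint's range is limited). The gripper opens to 88 mm and grips with 3 to 60 N. Pads are 19 mm wide; open, the fingers measure 130 mm over their backs; the gripper's body (78 mm by 193 mm) begins 47 mm behind the grasp point.
Start: joints at [-56.946, 20.546, 0.682, 0, -70.136, -16.507], TCP at [0.192, -0.647, 0.246] pointing down, gripper open.
Joint ranges: [-176.03, 176.03], [-82.01, 121.73], [-58.28, 71.71], [-173.87, 95.51], [-174.79, -0.11], [-173.66, 173.66]. Speed limits (degrees/s): [136.94, 136.94, 172.46, 180, 180, 180].

INTERFACE

Orientations are given as [roll, pitch, yaw] about the fixed x, y, z axes, in that order (R = Rz(yaw) Ry(pitch) Rx(roll)).
In Python, from plant import get_obs, snapshot, close_job, spot_in, spot_point gives the robot as it stands.
- The arm moves only by the tool play_rows, never from a script. Its argument "plan" is a list of rows, each a list of 6 numbers: the shift along the tool's x, y, z in cm, then the turn, a rotation vector about the tool's x, y, z in degrees. A call has 1 to 20 rows; each row shifts and turns the commanded pose from where the row before left it, along the tool's axes as they then stand; what a row does not reach is not made up. A row lasts 1/12 s, in which the tool goes at most 41.7 mm and 7.16 degrees, less where a joint would pass 70% of its speed; a pose out of reach is approached as far as the arm can. A call is refused whole if a number of a shift passes 4.17 or a number of a turn 7.16, either way. A call with a gripper value outside its range is refused whole. "grip" is the finger opening in cm, from 0 to 8.76, set as the call begins (left out, the last holds). The fingers move at their own pace and stop on an object; the grip force is fixed at half the most. Time passes only in rows, so rows that do not move let the fingers close. It gives the time, the measured TCP pose, the force, the opening and the grip force at its end, in the units of the state.
- get_obs(): the state, without advancing time (a new reading comes with each control period).
- snapshot(name): name is "scene" or "top" or "wrist"; returns a dict with "frame" (420x560x3 uint8, red, green, blue), "fx", "fy", "cx", "cy" (pixels), "position" and "attitude" of the camera in the world. Camera axes: x right, y down, z forward; pixel columns grow to the right and rows downward; lengths in m; the calibration is good to about 2 mm. A picture is of the moment at which its call begins. There is no depth.
- close_job(): hands the job in; it is judged then, once.
Trained networks look in the newest picture that a camera, given by its name, has taken for a name from the list of things; names that differ only in an ending like _2 or _b are one class to them, and where a whole thing is asked for, a point or a joint stands for the part that bears it (a point fixed in the world has none). Each returns a list of dicts, best first, with "score" (0 to 1); they miss things now and then, are a little off and sometimes report something else, mostly with a low value. They report only what shows in the picture. A call takes as long as a camera call. They do not tell look-alikes from the thing itself.
- spot_in(camera, thing): "position" ([x, y, z] in m, in world coordinates, good to about 4 mm: the middle of the surface that is visible of it).
- spot_point(camera, thing): "position" ([x, y, z] in m, in world coordinates, good to about 4 mm: a listed point, or the origin of a listed thing).
The state is a dict: "clock": time; "joint_pos": joint angles; "qvel": joint speeds; "tau": joint torques, N m; "tool_pos": TCP position; "orientation": TCP orientation; "force": force on the tool from outside, world axes, zero at the start; "moment": the same for the moment, N m; "opening": finger opening in m; "gripper_force": force on a finger pad.
Only numpy, scipy, OpenCV 4.12 (cv2) and the standard library are available. Lean on these libraries where they do the work, as an engineer would, in place of code of your own. Each camera call takes 0.05 s, during which the arm holds its last target. There are 200 camera calls.

TASK

Lock the polisher's spindle ready for a wheel change: stand the red-headed lock pin in the brass bush on top of the bearing, turn the scouring wheel by hand until the pin finds the spindle's hidden cross-hole and drops in, then push the pin fully home so its collar sits flat on the bush. Let go of everything, and leave the other things on the bench where they are.

Things in the scene. Friction and masses are not known exactly. Their poses are not given: they have to be found in the camera images.
- lock_pin: Steel lock pin, 152 mm long, 0.11-0.17 kg, upright in one of the tool block's three holes. Origin: centre of its nose (lower end); z up the pin. Nose tapers from 12 to 5 mm over 12 mm; shank diameter 12 to z=84; cone to diameter 20 at z=93, straight to z=105; flat collar, diameter 34, z=105-110; red cylindrical head, diameter 26, z=110-152 (mm). Grip the head from above.
- pin_collar (a point): Centre of the underside of the lock pin's collar, on the pin's axis 105 mm above its nose and 47 mm below the top of its head; z up the pin.
- bush_mouth (a point): Centre of the top rim of the brass bush (outside diameter 40 mm) on the bearing of the fixed green bench polisher. z up, y along the level spindle towards the scouring wheel, x level. Bore 23 mm wide for 24 mm down, with two small spring balls (+x and -x) 6 mm below the rim, then 14 mm wide to 54 mm down. Home, the pin's collar lies on this rim, its head's top 47 mm above.
- cross_hole (a point): Point on the spindle's axis straight below the bush, 77 mm under its rim (fixed to the machine, same axes; does not turn). Here the hidden spindle is 40 mm thick, with one unmarked 15 mm cross-hole right through: it lines up twice a turn, never at the start. Until then the pin's nose rests on the spindle, 57 mm below the rim, collar about 48 mm above the rim.
- catch (a point): On the bush's axis, 6 mm below the rim, between the two spring balls. When the cross-hole comes under the pin, the pin drops by its weight and holds the spindle; its cone stops on the balls, collar about 11 mm above the rim. 8-18 N downwards on the head pushes it home; if it sticks, push again. If only the nose is in, ease the wheel a little or push: the taper draws the spindle round.
- wheel_centre (a point): Centre of the scouring wheel, on the spindle's axis, 122 mm from the bush: brown abrasive wheel, diameter 150, 45 mm wide, flat sides (clamp plates to radius 28 mm). Turns endlessly either way against 0.15 N m of drag, stays where left. Frame fixed to the machine: y along the spindle, away from the bearing; z up.
- wheel_top (a point): Highest point of the wheel's rim, mid-width (fixed to the machine, same axes). Pinch the wheel here from above across its flat sides, fingers closing along y, carry it slowly along its arc up to about 50 degrees either side of the top (the tool may stay upright), let go and take it again. A dust pan round the wheel's foot reaches 55 mm above the bench.
- tool_block: Fixed dark wooden block, 75 x 200 x 70 mm (x, y, z); origin at the centre of its underside. Three 14 mm holes, 55 mm deep, at y = -60, 0, +60 mm hold the lock pin and two punches, in any order; close the fingers along the block's x to stay clear of the neighbours. Standing in it, the pin's nose is 15 mm and its head's top 167 mm above the bench.
- punch1: Dark steel drive punch with a brass ring, 115 mm long, 18 mm thick, standing in another hole of the block; origin at its lower end. Leave it there.
- punch2: Bright steel drive punch with a blue ring, 115 mm long, 18 mm thick, standing in another hole of the block; origin at its lower end. Leave it there.
- cement_jar: Amber jar of cement, 72 mm across, 181 mm high with the brush handle that sticks up from its lid; origin at the centre of its underside. Leave alone.
- last: Plastic shoe last, 270 mm long, 105 mm high, lying sole down; origin under its middle. Leave alone.
- hammer: Cobbler's hammer, 260 mm long, lying on the bench; origin at its middle. Leave alone.
- spanner: Steel spanner, 200 mm long, lying on the bench; origin at its middle. Leave alone.
- heel_stack: Stack of four rubber heels, 70 x 70 x 28 mm; origin at the centre of its underside. Leave alone.
There are look-alikes about, which are no part of the job. What is shaped like the lock_pin but turquoise is not meant.

How it is judged:
By the outcome, as a careful person would: the job done as asked, in the order asked, and still so for the second after the job is handed in, with the robot touching nothing.
It also fails if it takes over 72 s, if anything falls off the work surface, if the arm or the gripper's body presses on something with over 40 N, if the wrist force passes 120 N, or if a joint passes its speed limit or range.

## Working session

There is one attempt and no reset: what is moved stays moved. The work goes in short steps, Python scripts to look and compute and a tool call to move; the robot and the scene stay as the last step left them, time stands still between calls to the robot, and variables do not carry over. Pictures are saved under pics/ and viewed, at most 10 in all, crops included, and the job is handed in when it is done.

Besides the shell and the picture viewer there is one more tool, called after "Emit:" as name(argument=value, ...) on one line, values as JSON. play_rows: Moves the arm, as the interface text tells. Its arguments: {"type":"object","properties":{"plan":{"type":"array","items":{"type":"array","items":{"type":"number"}}},"grip":{"type":"number"}},"required":["plan"]}

```bash
mkdir -p pics
cat > h.py <<'E'
import numpy as np, cv2
from plant import *
def save(cam,name):
    s=snapshot(cam); cv2.imwrite(f'pics/{name}.png',cv2.cvtColor(s['frame'],cv2.COLOR_RGB2BGR)); return s
def sp(cam,things,f=spot_point):
    for t in things:
        print(cam,t,[(np.round(d['position'],3).tolist(),round(d['score'],2)) for d in f(cam,t)[:3]])
E
python3 - <<'E'
from h import *
a=save('scene','s1'); b=save('top','t1')
for s in(a,b): print(s['fx'],s['cx'],s['cy'],s['position'],s['attitude'])
for c in('scene','top'): sp(c,['lock_pin','pin_collar','bush_mouth','wheel_centre','wheel_top','tool_block','punch1','punch2','cement_jar'])
o=get_obs();print(o)
im=np.vstack([cv2.imread('pics/s1.png'),cv2.imread('pics/t1.png')])
E
```

```text
401.086306441937 271.65484987475054 212.3007111763439 [ 1.20863246 -0.04521732  0.74720234] [-136.05325356   -0.86776629   71.00629983]
458.01116312621684 285.51100940037645 209.33517854094842 [0.50604093 0.14804667 1.42241416] [-174.71657866    0.48918668  -88.45972889]
scene lock_pin [([0.601, 0.347, -0.0], 0.85)]
scene pin_collar [([0.602, 0.342, 0.104], 0.87), ([0.5, 0.271, 0.12], 0.78), ([0.611, 0.268, 0.107], 0.58)]
scene bush_mouth [([0.523, -0.075, 0.186], 0.58)]
scene wheel_centre [([0.549, 0.043, 0.113], 0.7), ([0.523, -0.073, 0.18], 0.16)]
scene wheel_top [([0.546, 0.045, 0.179], 0.95)]
scene tool_block [([0.506, 0.278, 0.002], 0.56)]
scene punch1 []
scene punch2 []
scene cement_jar [([0.723, 0.281, 0.001], 0.73)]
top lock_pin [([0.604, 0.35, -0.006], 0.7), ([0.612, 0.272, 0.005], 0.51), ([0.504, 0.277, 0.016], 0.46)]
top pin_collar [([0.5, 0.277, 0.12], 0.63), ([0.539, 0.508, 0.002], 0.63), ([0.611, 0.271, 0.109], 0.55)]
top bush_mouth [([0.525, -0.076, 0.184], 0.67)]
top wheel_centre [([0.545, 0.044, 0.109], 0.84)]
top wheel_top [([0.545, 0.043, 0.185], 0.94), ([0.78, -0
[... 267 characters left out ...]
 0.282, -0.002], 0.58)]
{'clock': 1.0, 'joint_pos': array([-5.69469360e+01,  2.05450042e+01,  6.81727575e-01, -4.53495971e-04,
       -7.01358501e+01, -1.65074750e+01]), 'qvel': array([ 0.01585407, -0.06167209,  0.06573606, -0.03666842, -0.01914212,
        0.05337984]), 'tau': array([-6.31484891e-04, -5.82390904e+01,  2.93312055e+01,  7.00264513e+00,
        1.24735991e-02, -3.90070124e-05]), 'tool_pos': array([ 0.19220819, -0.64702898,  0.24557337]), 'orientation': array([-1.79999284e+02,  6.57084407e-04, -1.63454565e+02]), 'force': array([ 0.59252528, -0.0336871 , -0.78887273]), 'moment': array([-0.06993264,  0.03072315,  0.05358761]), 'gripper_force': 0.0, 'opening': 0.08778508648602544}
```

View pics/s1.png

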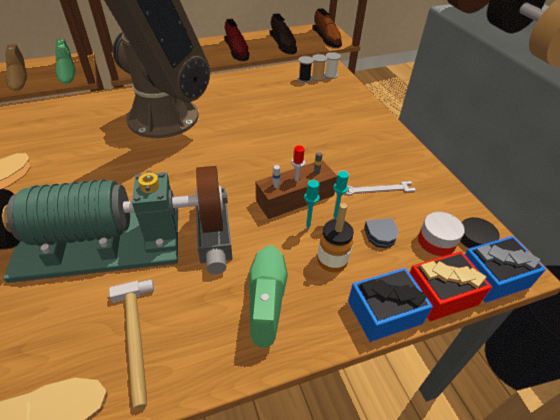

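View pics/t1.png

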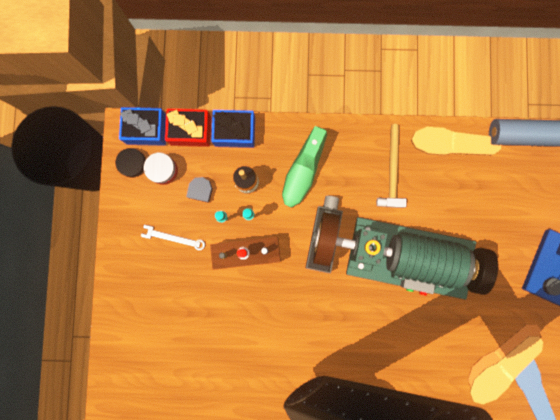

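The red pin is in the block's middle hole, at about (298,155) in the scene view and (243,253) in the top view. The turquoise look-alikes are at (313,190) and (343,180). The brass bush is at (148,182) in scene and (373,247) in top, and the wheel is at (208,200). Next I'll refine the pin and bush by triangulating colour.

```bash
cat >> h.py <<'E'
from scipy.spatial.transform import Rotation as R
def ray(s,uv):
    d=np.array([(uv[0]-s['cx'])/s['fx'],(uv[1]-s['cy'])/s['fy'],1.])
    return np.array(s['position']),R.from_euler('xyz',s['attitude'],degrees=True).apply(d/np.linalg.norm(d))
def tri(rs):
    A=sum(np.eye(3)-np.outer(d,d) for p,d in rs); b=sum((np.eye(3)-np.outer(d,d))@p for p,d in rs)
    x=np.linalg.solve(A,b); return x,[np.linalg.norm(np.cross(x-p,d)) for p,d in rs]
def atz(s,uv,z):
    p,d=ray(s,uv); return p+d*(z-p[2])/d[2]
def blob(s,win,f):
    u0,v0,u1,v1=win; a=s['frame'][v0:v1,u0:u1].astype(int); m=f(a[...,0],a[...,1],a[...,2]).astype('u1')
    n,l,st,c=cv2.connectedComponentsWithStats(m); i=1+np.argmax(st[1:,4]); return c[i]+[u0,v0],st[i]
red=lambda r,g,b:(r>120)&(g<60)&(b<60)
yel=lambda r,g,b:(r>130)&(g>100)&(b<90)&(r-g<90)
E
python3 - <<'E'
from h import *
a=snapshot('scene');b=snapshot('top')
ra,sa=blob(a,(285,138,312,170),red);rb,sb=blob(b,(230,240,256,266),red);print(ra,sa,rb,sb,tri([ray(a,ra),ray(b,rb)]))
print('top of head from top cam',atz(b,rb,.162))
ya,sa=blob(a,(128,165,168,200),yel);yb,sb=blob(b,(355,232,392,262),yel);print(ya,sa,yb,sb,tri([ray(a,ya),ray(b,yb)]),atz(b,yb,.185))
E
```

```text
[298.21621622 154.16891892] [  9   8  10  18 148] [242.87878788 252.15151515] [ 9 10  8  6 33] (array([0.50108156, 0.27646921, 0.14798817]), [np.float64(0.0006254443787063824), np.float64(0.0006254443787064846)])
top of head from top cam [0.50134914 0.27564086 0.162     ]
[152.03194888 173.92651757] [ 10   0  30  21 313] [372.32450331 246.85430464] [  9   7  17  17 151] (array([ 0.52516576, -0.06891341,  0.19638481]), [np.float64(0.003382416533570144), np.float64(0.003382416533570133)]) [ 0.52497219 -0.07437503  0.185     ]
```

Emit:
play_rows(plan=[[0, 0, -0.75, 0, 0, -6.62], [0, 0, -0.75, 0, 0, -6.62], [0, 0, -0.75, 0, 0, -6.62], [0, 0, -0.75, 0, 0, -6.62], [0, 0, -0.75, 0, 0, -6.62], [0, 0, -0.75, 0, 0, -6.62], [0, 0, -0.75, 0, 0, -6.62], [0, 0, -0.75, 0, 0, -6.62], [0, 0, -0.75, 0, 0, -6.62], [0, 0, -0.75, 0, 0, -6.62], [0, 0, -0.75, 0, 0, -6.62], [0, 0, -0.75, 0, 0, -6.62], [-3.24, -1.9, 0, 0, 0, 0], [-3.24, -1.9, 0, 0, 0, 0], [-3.24, -1.9, 0, 0, 0, 0], [-3.24, -1.9, 0, 0, 0, 0], [-3.24, -1.9, 0, 0, 0, 0], [-3.24, -1.9, 0, 0, 0, 0], [-3.24, -1.9, 0, 0, 0, 0], [-3.24, -1.9, 0, 0, 0, 0]])

```text
clock: 2.77
tool_pos: [0.3166, -0.3717, 0.3358]
orientation: [-180.0, -0.0, -84.0]
force: [1.1, 1.3, -1.1]
opening: 0.0874
gripper_force: 0.0
```

Emit:
play_rows(plan=[[-3.24, -1.9, 0, 0, 0, 0], [-3.24, -1.9, 0, 0, 0, 0], [-3.24, -1.9, 0, 0, 0, 0], [-3.24, -1.9, 0, 0, 0, 0], [-3.24, -1.9, 0, 0, 0, 0], [-3.24, -1.9, 0, 0, 0, 0], [-3.24, -1.9, 0, 0, 0, 0], [-3.24, -1.9, 0, 0, 0, 0], [0, 0, 0, 0, 0, 0]])

```text
clock: 3.52
tool_pos: [0.4425, -0.0953, 0.3356]
orientation: [-179.9, 0.0, -83.8]
force: [0.4, -0.2, -0.3]
opening: 0.0876
gripper_force: 0.0
```

Run:
```python
from h import *
s=save('wrist','w1');o=get_obs();print(o['tool_pos'],o['orientation'],o['clock'],s['position'],s['attitude'])
sp('wrist',['bush_mouth','wheel_top','wheel_centre'])
```

```text
[ 0.44151088 -0.09710242  0.33553932] [-1.79988777e+02  1.20386298e-02 -8.37485195e+01] 3.5667 [ 0.45010541 -0.15951841  0.47566932] [ 1.65639560e+02  7.87762874e-02 -1.73791055e+02]
wrist bush_mouth [([0.522, -0.075, 0.19], 0.75)]
wrist wheel_top [([0.546, 0.042, 0.187], 0.71)]
wrist wheel_centre []
```

View pics/w1.png

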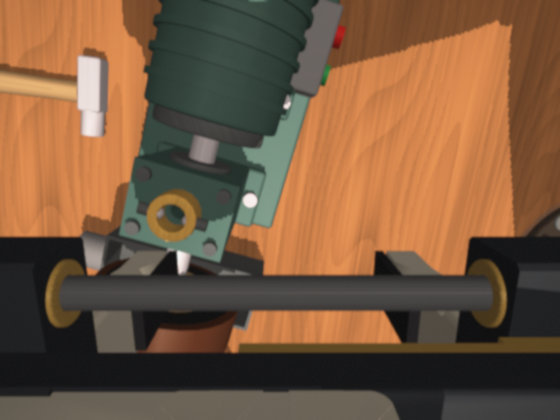

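Run:
```python
from h import *
w=snapshot('wrist');b=snapshot('top')
def ring(s,win):
    u0,v0,u1,v1=win;a=s['frame'][v0:v1,u0:u1].astype(int);m=(yel(a[...,0],a[...,1],a[...,2])).astype('u1')
    c=max(cv2.findContours(m,cv2.RETR_EXTERNAL,cv2.CHAIN_APPROX_NONE)[0],key=cv2.contourArea)
    e=cv2.fitEllipse(cv2.convexHull(c)); print(e); return np.array(e[0])+[u0,v0]
ew=ring(w,(135,180,210,248)); 
for z in(.18,.185,.19): print(atz(w,ew,z))
yb=np.array([372.32,246.85]); print(tri([ray(w,ew),ray(b,yb)]))
```

```text
((32.76162338256836, 43.121421813964844), (45.18124771118164, 49.75297546386719), 114.93767547607422)
[ 0.52660599 -0.072964    0.18      ]
[ 0.52527285 -0.0745041   0.185     ]
[ 0.5239397  -0.07604421  0.19      ]
(array([ 0.52512536, -0.07443758,  0.18500597]), [np.float64(0.00016026486455096735), np.float64(0.0001602648645507467)])
```

Emit:
play_rows(plan=[[-3.64, -0.99, 0, 0, 0, 0], [-3.64, -0.99, 0, 0, 0, 0], [-3.64, -0.99, 0, 0, 0, 0], [-3.64, -0.99, 0, 0, 0, 0], [-3.64, -0.99, 0, 0, 0, 0], [-3.64, -0.99, 0, 0, 0, 0], [-3.64, -0.99, 0, 0, 0, 0], [-3.64, -0.99, 0, 0, 0, 0], [0, -0.99, 0, 0, 0, 0], [0, -0.99, 0, 0, 0, 0], [0, 0, 0, 0, 0, 0], [0, 0, 0, 0, 0, 0]])

```text
clock: 4.82
tool_pos: [0.5091, 0.1987, 0.3352]
orientation: [180.0, -0.0, -84.1]
force: [-0.8, -0.9, 0.5]
opening: 0.0874
gripper_force: 0.0
```

Run:
```python
from h import *
s=save('wrist','w2');o=get_obs();print(o['tool_pos'],o['orientation'],o['clock'])
c,st=blob(s,(100,0,460,420),red);print(c,st);print(atz(s,c,.165),atz(s,c,.15))
sp('wrist',['lock_pin','pin_collar','punch1','punch2'])
```

```text
[0.50876012 0.19858518 0.33549623] [ 1.79977986e+02 -1.33246505e-02 -8.41479520e+01] 4.8667Traceback (most recent call last):
  File "<stdin>", line 3, in <module>
  File "h.py", line 19, in blob
    n,l,st,c=cv2.connectedComponentsWithStats(m); i=1+np.argmax(st[1:,4]); return c[i]+[u0,v0],st[i]
                                                      ~~~~~~~~~^^^^^^^^^^
    return _wrapfunc(a, 'argmax', axis=axis, out=out, **kwds)
    return bound(*args, **kwds)
ValueError: attempt to get argmax of an empty sequence
```

View pics/w2.png

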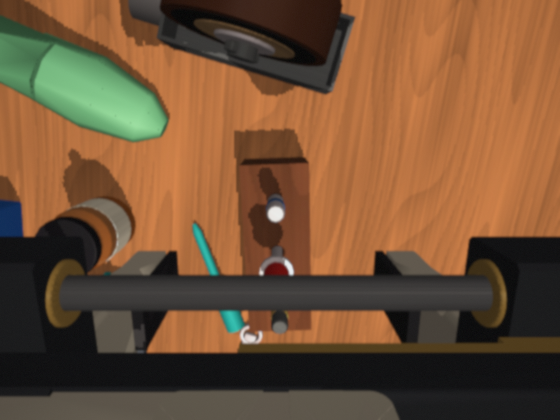

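Wrist view: the block is squared to the tool, and the pin's collar ring is at about (277,270), partly behind the gripper bar. The bush is confirmed at (0.525,-0.074,0.185).

Run:
```python
from h import *
s=snapshot('wrist');
for uv in [(277,265)]: print(atz(s,uv,.123))
for uv in [(275,212)]: print('punch',atz(s,uv,.13))
for uv in [(240,170),(240,230),(308,170),(309,230)]: print(atz(s,uv,.07))
a=s['frame'][225:277,255:300].astype(int); m=(a.min(2)>150); v,u=np.nonzero(m);print(u.min()+255,u.max()+255,v.min()+225, v.max()+225)
```

```text
[0.50022294 0.27527302 0.123     ]
punch [0.50791411 0.21940783 0.13      ]
[0.54879302 0.19153722 0.07      ]
[0.54349789 0.25886499 0.07      ]
[0.47578317 0.18407975 0.07      ]
[0.46637089 0.25098919 0.07      ]
259 293 259 274
```

Emit:
play_rows(plan=[[-1.95, 0, 0, 0, 0, 0], [-1.95, 0, 0, 0, 0, 0], [-1.95, 0, 0, 0, 0, 0], [-1.93, 0, 0, 0, 0, 0], [0, 0, 3, 0, 0, 0], [0, 0, 3, 0, 0, 0], [0, 0, 3, 0, 0, 0], [0, 0, 3, 0, 0, 0], [0, 0, 3, 0, 0, 0], [0, 0, 1.8, 0, 0, 0], [0, 0, 1.0, 0, 0, 0], [0, 0, 0.85, 0, 0, 0], [0, 0, 0, 0, 0, 0]])

```text
clock: 6.0
tool_pos: [0.5003, 0.2768, 0.1484]
orientation: [179.9, -0.0, -84.1]
force: [-0.0, 0.0, 0.5]
opening: 0.0876
gripper_force: 0.0
```

Emit:
play_rows(plan=[[0, 0, 0, 0, 0, 0], [0, 0, 0, 0, 0, 0], [0, 0, 0, 0, 0, 0], [0, 0, 0, 0, 0, 0], [0, 0, 0, 0, 0, 0], [0, 0, 0, 0, 0, 0], [0, 0, 0, 0, 0, 0], [0, 0, 0, 0, 0, 0]], grip=0)

```text
clock: 6.67
tool_pos: [0.5004, 0.2776, 0.1491]
orientation: [-180.0, 0.0, -84.0]
force: [0.5, 0.2, 0.8]
opening: 0.0398
gripper_force: 0.0
```

Emit:
play_rows(plan=[[0, 0, 0, 0, 0, 0], [0, 0, 0, 0, 0, 0], [0, 0, 0, 0, 0, 0], [0, 0, 0, 0, 0, 0], [0, 0, 0, 0, 0, 0], [0, 0, -0.5, 0, 0, 0], [0, 0, -1.5, 0, 0, 0], [0, 0, -2.5, 0, 0, 0], [0, 0, -3, 0, 0, 0], [0, 0, -3, 0, 0, 0], [0, 0, -3, 0, 0, 0], [0, 0, -3, 0, 0, 0], [0, 0, -3, 0, 0, 0], [0, 0, -1.5, 0, 0, 0], [0, 0, -0.5, 0, 0, 0], [0, 0, 0, 0, 0, 0]])

```text
clock: 8.0
tool_pos: [0.5006, 0.2777, 0.3652]
orientation: [-179.9, 0.1, -84.0]
force: [1.5, 0.6, -2.0]
opening: 0.0257
gripper_force: 30.0
```

Emit:
play_rows(plan=[[1.2, 0.05, 0, 0, 0, 0], [2.4, 0.08, 0, 0, 0, 0], [3.4, 0.12, 0, 0, 0, 0], [3.4, 0.12, 0, 0, 0, 0], [3.4, 0.12, 0, 0, 0, 0], [3.4, 0.12, 0, 0, 0, 0], [3.4, 0.12, 0, 0, 0, 0], [3.4, 0.12, 0, 0, 0, 0], [3.4, 0.12, 0, 0, 0, 0], [3.4, 0.12, 0, 0, 0, 0], [2.4, 0.1, 0, 0, 0, 0], [1.4, 0.1, 0, 0, 0, 0], [0.67, 0.08, 0, 0, 0, 0], [0, 0, 0, 0, 0, 0], [0, 0, 0, 0, 0, 0], [0, 0, 0, 0, 0, 0]])

```text
clock: 9.33
tool_pos: [0.5234, -0.074, 0.3635]
orientation: [179.9, 0.0, -84.0]
force: [0.3, -0.4, -1.8]
opening: 0.0255
gripper_force: 30.0
```

Run:
```python
from h import *
s=save('scene','s2');o=get_obs();print(o['tool_pos'],o['orientation'],o['clock'])
sp('scene',['pin_collar','lock_pin','bush_mouth'])
cv2.imwrite('pics/s2c.png',cv2.resize(cv2.imread('pics/s2.png')[60:240,60:260],None,fx=3,fy=3))
```

```text
[ 0.5235178  -0.07380708  0.3636801 ] [ 1.79970009e+02  1.11409566e-02 -8.39576982e+01] 9.3833
scene pin_collar [([0.709, 0.364, 0.014], 0.9), ([0.562, 0.365, 0.018], 0.82), ([0.524, -0.075, 0.335], 0.53)]
scene lock_pin [([0.606, 0.271, 0.005], 0.84), ([0.522, -0.073, 0.234], 0.75), ([0.784, -0.171, 0.001], 0.75)]
scene bush_mouth [([0.522, -0.078, 0.186], 0.58), ([0.692, 0.427, 0.003], 0.44)]
```

View pics/s2c.png

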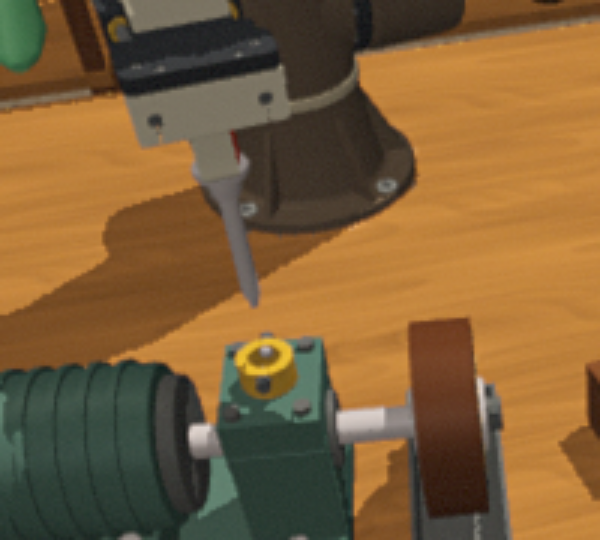

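The pin hangs vertically in the gripper with its nose at about (145,161). The bush mouth is below it at about (148,180).

Run:
```python
from h import *
s=snapshot('scene');
for z in (.227,.23,.233): print('nose',z,atz(s,(145,161.3),z))
print('bush',atz(s,(148.3,179.7),.185))
def proj(p):
    q=R.from_euler('xyz',s['attitude'],degrees=True).inv().apply(np.array(p)-s['position']); return s['cx']+s['fx']*q[0]/q[2], s['cy']+s['fy']*q[1]/q[2]
print(proj([.5235,-.0738,.230]),proj([.5251,-.0744,.185]))
```

```text
nose 0.227 [ 0.52008022 -0.07287694  0.227     ]
nose 0.23 [ 0.52405109 -0.07271742  0.23      ]
nose 0.233 [ 0.52802196 -0.07255791  0.233     ]
bush [ 0.52846647 -0.07580786  0.185     ]
(np.float64(144.4225968020306), np.float64(161.24032806837306)) (np.float64(148.78167460012236), np.float64(178.5529128878842))
```

Emit:
play_rows(plan=[[0.16, -0.18, 0, 0, 0, 0], [0, 0, 1, 0, 0, 0], [0, 0, 1.5, 0, 0, 0], [0, 0, 1.5, 0, 0, 0], [0, 0, 1, 0, 0, 0], [0, 0, 0.8, 0, 0, 0], [0, 0, 0.6, 0, 0, 0], [0, 0, 0.6, 0, 0, 0], [0, 0, 0.5, 0, 0, 0], [0, 0, 0, 0, 0, 0]])

```text
clock: 10.42
tool_pos: [0.5253, -0.076, 0.2882]
orientation: [179.9, 0.0, -84.0]
force: [-1.2, 0.5, -2.6]
opening: 0.0256
gripper_force: 30.0
```

Emit:
play_rows(plan=[[0, 0, 0.3, 0, 0, 0], [0, 0, 0.3, 0, 0, 0], [0, 0, 0.3, 0, 0, 0], [0, 0, 0.3, 0, 0, 0], [0, 0, 0, 0, 0, 0]])

```text
clock: 10.83
tool_pos: [0.5253, -0.0761, 0.2764]
orientation: [180.0, 0.0, -84.0]
force: [-0.4, -0.9, -2.1]
opening: 0.0258
gripper_force: 30.0
```

Emit:
play_rows(plan=[[0, 0, 0.3, 0, 0, 0], [0, 0, 0.3, 0, 0, 0], [0, 0, 0.3, 0, 0, 0], [0, 0, 0, 0, 0, 0]])

```text
clock: 11.17
tool_pos: [0.5253, -0.0761, 0.2673]
orientation: [179.9, 0.0, -84.0]
force: [0.3, -1.2, -1.9]
opening: 0.0251
gripper_force: 30.0
```

Emit:
play_rows(plan=[[0, 0, 0, 0, 0, 0], [0, 0, 0, 0, 0, 0], [0, 0, 0, 0, 0, 0], [0, 0, 0, 0, 0, 0], [0, 0, 0, 0, 0, 0], [0, 0, 0, 0, 0, 0]], grip=6)

```text
clock: 11.67
tool_pos: [0.5257, -0.076, 0.2682]
orientation: [-180.0, 0.0, -84.0]
force: [-0.9, 0.1, 0.3]
opening: 0.0575
gripper_force: 0.0
```

Run:
```python
from h import *
s=save('scene','s3');o=get_obs();print(o['tool_pos'],o['force'],o['clock'])
sp('scene',['pin_collar','wheel_top'])
cv2.imwrite('pics/s3c.png',cv2.resize(cv2.imread('pics/s3.png')[60:240,60:260],None,fx=3,fy=3))
```

```text
[ 0.52564667 -0.07600204  0.26816536] [ 0.24608422  0.02530281 -0.33967692] 11.7167
scene pin_collar [([0.558, 0.364, 0.022], 0.93), ([0.524, -0.073, 0.238], 0.62), ([0.71, 0.363, 0.014], 0.57)]
scene wheel_top [([0.785, 0.104, 0.002], 0.65), ([0.545, 0.045, 0.178], 0.57)]
```

View pics/s3c.png

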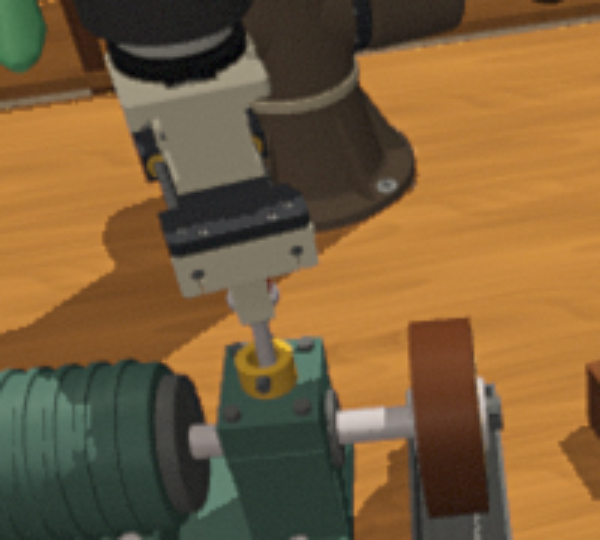

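Pin is standing in the bush and released, so next is moving over to the wheel.

Emit:
play_rows(plan=[[0, 0, -1, 0, 0, 0], [0, 0, -2, 0, 0, 0], [0, 0, -2.5, 0, 0, 0], [0, 0, -2, 0, 0, 0], [0, 0, -0.5, 0, 0, -6.73], [0, 0, 0, 0, 0, -6.73], [0, 0, 0, 0, 0, -6.73], [0, 0, 0, 0, 0, -6.73], [0, 0, 0, 0, 0, -6.73], [0, 0, 0, 0, 0, -6.73], [0, 0, 0, 0, 0, -6.73], [0, 0, 0, 0, 0, -6.73], [0, 0, 0, 0, 0, -6.73], [0, 0, 0, 0, 0, -6.73], [0, 0, 0, 0, 0, -6.73], [-0.94, -2.47, 0, 0, 0, 0], [-0.94, -2.47, 0, 0, 0, 0], [-0.94, -2.47, 0, 0, 0, 0], [-0.94, -2.47, 0, 0, 0, 0], [-0.94, -2.47, 0, 0, 0, 0]], grip=6.8)

```text
clock: 13.48
tool_pos: [0.5004, 0.0547, 0.349]
orientation: [-180.0, -0.0, -10.0]
force: [1.0, 0.8, -0.2]
opening: 0.068
gripper_force: 0.0
```

Run:
```python
from h import *
s=save('wrist','w3');o=get_obs();print(o['tool_pos'],o['orientation'],o['clock'],o['opening'])
sp('wrist',['wheel_top','pin_collar','wheel_centre'])
t=snapshot('top');sp('top',['pin_collar','wheel_top'])
```

```text
[0.50006613 0.057719   0.3490144 ] [-1.79898692e+02 -5.15915242e-02 -9.94587755e+00] 13.5333 0.06757573591390359
wrist wheel_top [([0.547, 0.041, 0.19], 0.63)]
wrist pin_collar [([0.525, -0.07, 0.235], 0.93), ([0.561, 0.368, 0.015], 0.8)]
wrist wheel_centre []
top pin_collar [([0.713, 0.366, 0.015], 0.69), ([0.562, 0.368, 0.02], 0.57), ([0.497, 0.278, -0.0], 0.56)]
top wheel_top [([0.548, 0.046, 0.187], 0.78), ([0.78, 0.1, -0.002], 0.33)]
```

View pics/w3.png

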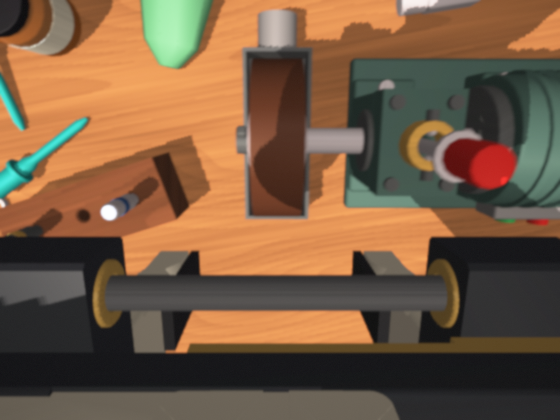

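Wrist view: the wheel sits square to the tool with its mid-width at u≈278, against a finger midline of u≈276. The red pin stands in the bush at about (480,162).

Run:
```python
from h import *
s=snapshot('wrist');o=get_obs();T=o['tool_pos'];Rt=R.from_euler('xyz',o['orientation'],degrees=True)
f=s['frame'].astype(int)
for v in(110,140,170):
    r=f[v,235:325]; print(v,[tuple(x) for x in r[::4]])
for u in(250,278,308): print(u,Rt.inv().apply(atz(s,(u,140),.18)-T)*1000)
print(T,o['orientation'])
```

```text
110 [(np.int64(237), np.int64(157), np.int64(91)), (np.int64(239), np.int64(160), np.int64(94)), (np.int64(174), np.int64(142), np.int64(123)), (np.int64(79), np.int64(66), np.int64(61)), (np.int64(112), np.int64(63), np.int64(42)), (np.int64(113), np.int64(64), np.int64(42)), (np.int64(113), np.int64(64), np.int64(43)), (np.int64(113), np.int64(64), np.int64(43)), (np.int64(113), np.int64(64), np.int64(42)), (np.int64(113), np.int64(64), np.int64(43)), (np.int64(114), np.int64(65), np.int64(44)), (np.int64(87), np.int64(51), np.int64(35)), (np.int64(72), np.int64(42), np.int64(28)), (np.int64(72), np.int64(43), np.int64(30)), (np.int64(71), np.int64(41), np.int64(28)), (np.int64(72), np.int64(42), np.int64(29)), (np.int64(72), np.int64(42), np.int64(28)), (np.int64(72), np.int64(42), np.int64(30)), (np.int64(72), np.int64(69), np.int64(68)), (np.int64(135), np.int64(89), np.int64(59)), (np.int64(143), np.int64(91), np.int64(54)), (np.int64(139), np.int64(88), np.int64(53)), (np.int64(141), np.int64(89), np.int64(54))]
140 [(np.int64(189), np.int64(144), np.int64(115)), (np.int64(138
[... 1544 characters left out ...]
.int64(43), np.int64(30)), (np.int64(76), np.int64(44), np.int64(30)), (np.int64(76), np.int64(43), np.int64(30)), (np.int64(76), np.int64(44), np.int64(30)), (np.int64(77), np.int64(45), np.int64(30)), (np.int64(71), np.int64(44), np.int64(31)), (np.int64(80), np.int64(77), np.int64(73)), (np.int64(143), np.int64(91), np.int64(54)), (np.int64(144), np.int64(91), np.int64(55)), (np.int64(143), np.int64(91), np.int64(54)), (np.int64(198), np.int64(124), np.int64(73))]
250 [ 50.01371112 -22.56050784 168.24620033]
278 [ 5.00152103e+01 -2.29027939e-02  1.68248723e+02]
308 [ 50.0168166   24.12352603 168.251426  ]
[0.50083206 0.0529694  0.34824333] [ 1.79993587e+02 -6.17893319e-03 -1.00422063e+01]
```

Emit:
play_rows(plan=[[0, 0.08, 2.5, 0, 0, 0], [0, 0, 3.5, 0, 0, 0], [0, 0, 3.5, 0, 0, 0], [0, 0, 3, 0, 0, 0], [0, 0, 2.5, 0, 0, 0], [0, 0, 2, 0, 0, 0], [0, 0, 1.2, 0, 0, 0], [0, 0, 1, 0, 0, 0], [0, 0, 0, 0, 0, 0]])

```text
clock: 14.63
tool_pos: [0.4997, 0.0519, 0.1542]
orientation: [179.9, 0.2, -10.1]
force: [0.6, -0.2, 0.2]
opening: 0.0679
gripper_force: 0.0
```

Emit:
play_rows(plan=[[0, 0, 0, 0, 0, 0], [0, 0, 0, 0, 0, 0], [0, 0, 0, 0, 0, 0], [0, 0, 0, 0, 0, 0], [0, 0, 0, 0, 0, 0], [0, 0, 0, 0, 0, 0]], grip=0)

```text
clock: 15.13
tool_pos: [0.5008, 0.0525, 0.1569]
orientation: [180.0, -0.1, -10.0]
force: [-1.1, -4.0, 3.9]
opening: 0.045
gripper_force: 30.0
```

Emit:
play_rows(plan=[[0.22, 0, -0.19, 0, 0, 0], [0.22, 0, -0.19, 0, 0, 0], [0.23, 0, -0.17, 0, 0, 0], [0.23, 0, -0.17, 0, 0, 0], [0.25, 0, -0.15, 0, 0, 0], [0.25, 0, -0.15, 0, 0, 0], [0.26, 0, -0.13, 0, 0, 0], [0.26, 0, -0.13, 0, 0, 0], [0.27, 0, -0.1, 0, 0, 0], [0.27, 0, -0.1, 0, 0, 0], [0.28, 0, -0.08, 0, 0, 0], [0.28, 0, -0.08, 0, 0, 0], [0.29, 0, -0.06, 0, 0, 0], [0.29, 0, -0.06, 0, 0, 0], [0.29, 0, -0.03, 0, 0, 0], [0.29, 0, -0.03, 0, 0, 0]])

```text
clock: 16.47
tool_pos: [0.539, 0.0457, 0.1731]
orientation: [179.9, 0.3, -10.0]
force: [-10.4, 2.6, 1.5]
opening: 0.0447
gripper_force: 30.0
```

```bash
cat >> h.py <<'E'
def pinz():
    s=snapshot('scene')
    try:
        c,st=blob(s,(110,90,190,190),red); print('red px',c,st)
    except ValueError: print('no red')
    print([(np.round(d['position'],3).tolist(),round(d['score'],2)) for d in spot_point('scene','pin_collar') if abs(d['position'][0]-.525)<.03 and abs(d['position'][1]+.075)<.03])
    o=get_obs(); print(o['tool_pos'],o['force'],o['moment'],o['clock'],o['opening'])
E
python3 - <<'E'
from h import *
pinz()
E
```

```text
red px [143.19178082 146.42123288] [ 26  45  15  24 292]
[([0.518, -0.072, 0.234], 0.78)]
[0.53951532 0.04560289 0.17315548] [-7.47552288  0.1985287   0.26536948] [ 0.54862775  3.12492405 -0.02267939] 16.5667 0.044763372182315436
```

Emit:
play_rows(plan=[[0.29, 0, -0.01, 0, 0, 0], [0.29, 0, 0, 0, 0, 0], [0.29, 0, 0.02, 0, 0, 0], [0.29, 0, 0.04, 0, 0, 0], [0.29, 0, 0.05, 0, 0, 0], [0.28, 0, 0.06, 0, 0, 0], [0.28, 0, 0.07, 0, 0, 0], [0.28, 0, 0.09, 0, 0, 0], [0.27, 0, 0.1, 0, 0, 0], [0.26, 0, 0.12, 0, 0, 0]])

```text
clock: 17.4
tool_pos: [0.5681, 0.0405, 0.169]
orientation: [179.9, 0.2, -10.0]
force: [-7.9, -0.7, 7.5]
opening: 0.0446
gripper_force: 30.0
```

Run:
```python
from h import *
pinz()
```

```text
red px [143.92213115 163.18032787] [ 27  63  14  23 244]
[([0.521, -0.078, 0.197], 0.75)]
[0.56858779 0.04043076 0.16879964] [-4.77223845 -1.79235829  4.21006923] [-0.44078941  2.1916857  -0.01445332] 17.5 0.045264865273201005
```

Emit:
play_rows(plan=[[0.26, 0, 0.13, 0, 0, 0], [0.26, 0, 0.14, 0, 0, 0], [0.25, 0, 0.15, 0, 0, 0], [0.24, 0, 0.16, 0, 0, 0], [0.23, 0, 0.17, 0, 0, 0], [0.23, 0, 0.18, 0, 0, 0], [0.22, 0, 0.19, 0, 0, 0], [0.21, 0, 0.2, 0, 0, 0], [0.2, 0, 0.2, 0, 0, 0], [0, 0, 0, 0, 0, 0]])

```text
clock: 18.33
tool_pos: [0.5886, 0.0368, 0.157]
orientation: [179.9, 0.1, -9.9]
force: [-19.3, 0.2, 31.1]
opening: 0.0448
gripper_force: 30.0
```

Run:
```python
from h import *
pinz()
```

```text
red px [144.63498099 164.15969582] [ 27  64  16  22 263]
[([0.526, -0.075, 0.199], 0.78)]
[0.58863184 0.03683512 0.15701753] [-19.99542054   0.88208021  30.49600807] [ 0.48558686  7.22686334 -0.11662912] 18.4333 0.04513650963385514
```

The pin has dropped: its collar is about 12 mm above the rim and the wheel has locked. I'll release the wheel and rise clear.

Emit:
play_rows(plan=[[0, 0, 0, 0, 0, 0], [0, 0, 0, 0, 0, 0], [0, 0, 0, 0, 0, 0], [0, 0, 0, 0, 0, 0], [0, 0, 0, 0, 0, 0], [0, 0, -1, 0, 0, 0], [0, 0, -2.5, 0, 0, 0], [0, 0, -3.5, 0, 0, 0], [0, 0, -3.5, 0, 0, 0], [0, 0, -3, 0, 0, 0], [0, 0, -1, 0, 0, 0], [0, 0, 0, 0, 0, 0]], grip=6.8)

```text
clock: 19.43
tool_pos: [0.5917, 0.0374, 0.303]
orientation: [-179.8, -0.3, -10.0]
force: [0.7, 0.3, 0.2]
opening: 0.0681
gripper_force: 0.0
```

Run:
```python
from h import *
pinz(); s=save('scene','s4')
cv2.imwrite('pics/s4c.png',cv2.resize(cv2.imread('pics/s4.png')[60:240,60:260],None,fx=3,fy=3))
```

```text
red px [143.55855856 162.92792793] [ 27  63  13  22 222]
[([0.522, -0.078, 0.198], 0.91)]
[0.59003281 0.03723873 0.2987967 ] [-0.4829944   0.39139777 -1.59219475] [-0.11858448  0.22429779  0.02802213] 19.5333 0.06772450163395675
```

View pics/s4c.png

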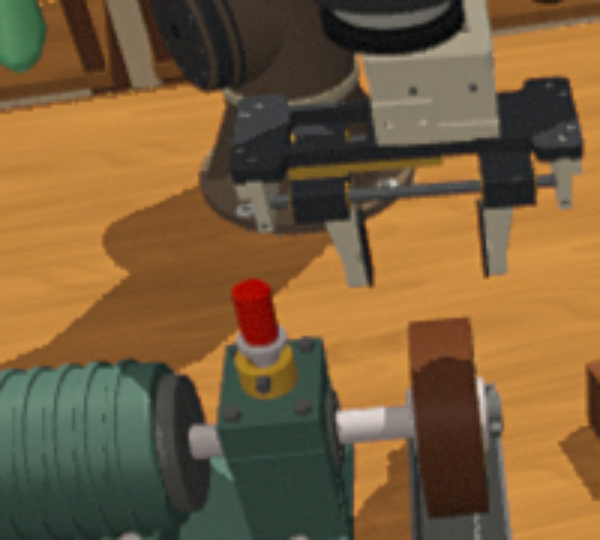

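The pin has dropped, with its collar just above the bush at about (147,177) full-frame, and the gripper is clear. Next I'll push down with closed fingers.

Emit:
play_rows(plan=[[-0.88, 2.44, 0, 0, 0, 0], [-0.88, 2.44, 0, 0, 0, 0], [-0.88, 2.44, 0, 0, 0, 0], [-0.88, 2.44, 0, 0, 0, 0], [-0.88, 2.44, 0, 0, 0, 0], [0, 0, 0, 0, 0, 0], [0, 0, 0, 0, 0, 0], [0, 0, 0, 0, 0, 0], [0, 0, 0, 0, 0, 0], [0, 0, 0, 0, 0, 0], [0, 0, 0, 0, 0, 0], [0, 0, 1, 0, 0, 0], [0, 0, 1.2, 0, 0, 0], [0, 0, 0.8, 0, 0, 0], [0, 0, 0, 0, 0, 0]], grip=0)

```text
clock: 20.83
tool_pos: [0.5246, -0.0751, 0.2662]
orientation: [180.0, 0.2, -10.0]
force: [0.1, 0.3, -0.2]
opening: 0.0005
gripper_force: 0.0
```

Emit:
play_rows(plan=[[0, 0, 0.2, 0, 0, 0], [0, 0, 0.2, 0, 0, 0], [0, 0, 0.2, 0, 0, 0], [0, 0, 0.2, 0, 0, 0], [0, 0, 0, 0, 0, 0]])

```text
clock: 21.25
tool_pos: [0.5271, -0.0756, 0.2627]
orientation: [-180.0, -0.2, -9.9]
force: [0.6, -0.6, 6.8]
opening: 0.0005
gripper_force: 3.4
```

Emit:
play_rows(plan=[[0, 0, 0.2, 0, 0, 0], [0, 0, 0.2, 0, 0, 0], [0, 0, 0.2, 0, 0, 0], [0, 0, 0, 0, 0, 0], [0, 0, 0, 0, 0, 0]])

```text
clock: 21.67
tool_pos: [0.5269, -0.0756, 0.2563]
orientation: [-180.0, -0.2, -10.0]
force: [0.8, -0.5, 6.4]
opening: 0.0006
gripper_force: 2.9
```

Emit:
play_rows(plan=[[0, 0, 0.2, 0, 0, 0], [0, 0, 0.2, 0, 0, 0], [0, 0, 0.2, 0, 0, 0], [0, 0, 0, 0, 0, 0], [0, 0, 0, 0, 0, 0]])

```text
clock: 22.08
tool_pos: [0.5276, -0.0766, 0.2533]
orientation: [179.9, -0.4, -9.9]
force: [-4.9, -3.4, 23.4]
opening: 0.0005
gripper_force: 12.0
```

Emit:
play_rows(plan=[[0, 0, 0.15, 0, 0, 0], [0, 0, 0.15, 0, 0, 0], [0, 0, 0, 0, 0, 0], [0, 0, 0, 0, 0, 0]])

```text
clock: 22.42
tool_pos: [0.5279, -0.077, 0.2531]
orientation: [179.9, -0.5, -9.9]
force: [-11.9, -0.7, 42.2]
opening: 0.0004
gripper_force: 20.6
```

Emit:
play_rows(plan=[[0, 0, -0.5, 0, 0, 0], [0, 0, -1, 0, 0, 0], [0, 0, -2, 0, 0, 0], [0, 0, -3, 0, 0, 0], [0, 0, -3, 0, 0, 0], [-2, 0, -3, 0, 0, 0], [-2.5, 0, -2, 0, 0, 0], [-2.5, 0, 0, 0, 0, 0], [-2.5, 0, 0, 0, 0, 0], [0, 0, 0, 0, 0, 0], [0, 0, 0, 0, 0, 0]])

```text
clock: 23.33
tool_pos: [0.4313, -0.0587, 0.3916]
orientation: [-179.9, -0.1, -9.9]
force: [0.7, 0.5, 0.4]
opening: 0.0001
gripper_force: 0.0
```

Run:
```python
from h import *
pinz(); s=save('scene','s5'); sp('scene',['bush_mouth'])
cv2.imwrite('pics/s5c.png',cv2.resize(cv2.imread('pics/s5.png')[130:210,110:200],None,fx=7,fy=7,interpolation=cv2.INTER_CUBIC))
```

```text
red px [144.89622642 167.66509434] [ 28  68  15  22 212]
[([0.523, -0.076, 0.187], 0.79), ([0.527, -0.075, 0.109], 0.29)]
[ 0.4323537  -0.05877527  0.3907544 ] [ 0.53151882 -0.18977775 -0.89206868] [-0.07503024  0.09860504  0.02714365] 23.4333 0.00047159549920655576
scene bush_mouth [([0.524, -0.076, 0.188], 0.95)]
```

View pics/s5c.png

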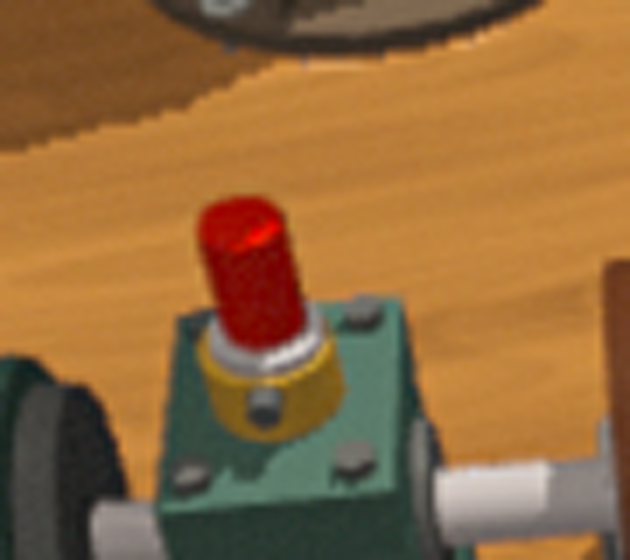

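The collar lies flat on the brass rim. The head moved about 10.5 mm against the 11 mm expected, and the push ended on a hard stop. The gripper is well clear, so I'm handing in.

```bash
python3 -c "
from plant import *
print(close_job())"
```

```text
the job is handed in; nothing more can be done
None
```

The job is handed in at about 23 s: the red lock pin dropped into the spindle's cross-hole and is pushed home to a hard stop, with its collar seated on the bush in the last picture, and the gripper is clear of everything.

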